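# Pack away the dough cutters

## Robot

A 6-joint arm with a two-finger parallel gripper is mounted at the origin on the work surface. World frame = base frame: x ahead of the robot, y to its left, z up, the work surface at z = 0. Lengths are in m, angles in rad, forces in N, time in s.
With the tool pointing down it reaches from about 0.25 to 0.8 m from the base axis. Payload 3.9 kg.
Tool frame: the origin (TCP) lies midway between the tips of the shut fingers; the grasp point (between the pads) lies 19 mm behind it (grip_point_offset is the distance from the TCP to the grasp point, in m); z points along the fingers, y is the direction in which the jaws open and shut (so a half turn about z gives the same grasp; the last joint's range is limited). The gripper opens to 85 mm and grips with 20 to 120 N. Pads are 22 mm wide; open, the fingers measure 114 mm over their backs; the gripper's body (76 mm by 85 mm) begins 54 mm behind the grasp point. The pads swing forward as they close: fully open they stand 13 mm farther back than shut.
Start: joints at [1.349, 0.26, -0.138, 1.173, 0, 1.571], TCP at [0.115, 0.512, 0.231] pointing down, gripper open.
Joint ranges: [-2.78, 2.78], [-0.83, 1.72], [-1.28, 1.37], [-1.9, 2.12], [-1.57, 1.48], [-3.14, 3.14]. Speed limits (rad/s): [2.57, 2.57, 3.14, 3.14, 3.14, 3.14].

## Interface

Orientations are given as a rotation vector (axis times angle).
In Python, from station import move_ptp, move_straight, move_j, command_gripper, wait, inverse_kinematics, capture, get_calibration, PlanningError, sign_off, look_for, masks_of, get_time_s, get_joint_positions, get_joint_vel, get_tau, get_ee_pos, get_tool_rot, get_contact_force, get_wrist_torque, get_gripper_width, grip_point_offset gives the robot as it stands. Calls block until the motion is done:
- move_ptp(position, orientation): joint-space move of the TCP to a pose.
- move_straight(position, velocity=0.15, orientation=None, force_limit=None): straight line of the TCP; orientation=None keeps the orientation; velocity is the mean speed in m/s. With force_limit (N) it stops when the force on the tool has changed by that much, and returns True; else False.
- move_j(angles): joint-space move.
- command_gripper(opening, f_grip=None): finger opening in m; f_grip is the grip in N (None keeps the last); returns when the fingers have stopped.
- wait(seconds).
- inverse_kinematics(position, orientation): joint angles nearest the present ones, or None.
- capture(name): name is "scene" or "top" or "wrist"; returns (picture, depth): 420x560x3 uint8, red, green, blue; 420x560 float32, m along the optical axis (not along the pixel's ray), 0 where there is no reading.
- get_calibration(name): a dict with "vfov" (degrees; the focal length in pixels is half the picture's height over the tangent of half this angle, whatever the lens; pixels are square), "cx", "cy" (the principal point, pixels), "k1" (the pictures are not rectified: a ray, as slopes to the right and down, at radius r is drawn at 1 + k1 r^2 times it, then the intrinsics apply), "R" (3x3) and "t" (3): a world point X has camera coordinates R X + t; the wrist camera has in their place "mount" (4x4, takes a point from camera to tool coordinates, whose origin is the TCP and whose axes are the flange's). Camera axes: x right, y down, z forward; pixel columns grow to the right and rows downward; lengths in m; the calibration is good to about 2 mm. A picture is of the moment at which its call begins: read the wrist's pose just before it. get_calibration takes no time and is no camera call.
A pose or a line that the arm cannot do raises PlanningError and nothing moves.
- sign_off(): hands the job in, once; it reports no verdict.
Trained networks look in the newest picture that a camera, given by its name, has taken for a name from the list of things; names that differ only in an ending like _2 or _b are one class to them, and where a whole thing is asked for, a point or a joint stands for the part that bears it (a point fixed in the world has none). Each returns a list of dicts, best first, with "p" (0 to 1); they miss things now and then, are a little off and sometimes report something else, mostly with a low value. They report only what shows in the picture. A call takes as long as a camera call. They do not tell look-alikes from the thing itself.
- look_for(camera, query): "position" ([x, y, z] in m, in the coordinates of the camera as it stood for that picture, good to about 4 mm: the middle of the surface that is visible of it).
- masks_of(camera, query): "region" (420x560 bool, what is visible of it).
Readings, each from a call of its own:
- get_time_s(): time.
- get_joint_positions(): joint angles.
- get_joint_vel(): joint speeds.
- get_tau(): joint torques, N m.
- get_ee_pos(): TCP position.
- get_tool_rot(): TCP orientation.
- get_contact_force(): force on the tool from outside, world axes, zero at the start.
- get_wrist_torque(): the same for the moment, N m.
- get_gripper_width(): finger opening in m.
Only numpy, scipy, OpenCV 4.12 (cv2) and the standard library are available. Lean on these libraries where they do the work, as an engineer would, in place of code of your own. Each camera call takes 0.05 s, during which the arm holds its last target.

## Task

Pack the three round dough cutters away on the middle of the round blue base with the white rim: stand the small red one there first, then lower the yellow one around it, then the green one around both, letting go of each before taking the next, and finally put the blue cover over them so that it sits down inside the base's rim. Leave the steel square cutter and the amber jar where they stand.

Things in the scene. Friction and masses are not known exactly. Their poses are not given: they have to be found in the camera images.
- small_mid (a point): the small red round dough cutter: an upright plain tube open at both ends, 22 mm outside diameter, wall 2.5 mm, 50 mm tall, standing on the table. The point is at its centre, on the axis, 25 mm above its foot; z is the axis. About 16 to 26 g.
- medium_mid (a point): the medium yellow round dough cutter: an upright plain tube open at both ends, 42 mm outside diameter, wall 2.5 mm, 50 mm tall, standing on the table. The point is at its centre, on the axis, 25 mm above its foot; z is the axis. About 28 to 46 g.
- large_mid (a point): the large green round dough cutter: an upright plain tube open at both ends, 62 mm outside diameter, wall 2.5 mm, 50 mm tall, standing on the table. The point is at its centre, on the axis, 25 mm above its foot; z is the axis. About 40 to 65 g.
- cover_knob (a point): the blue cover: an upside-down cup, 84 mm outside and 78 mm inside diameter, 62 mm tall (58 mm deep inside), open below, with a white upright cylindrical knob 24 mm in diameter and 32 mm tall on the middle of its top. The point is at the knob's centre, 78 mm above the cover's lower edge and 16 mm above its top face; z is up along the axis. About 100 to 170 g.
- base_floor (a point): the round base, a fixed shallow dish with blue floor and white rim: 108 mm outside diameter, rim 4 mm wide with its top 10 mm above the table, inside 100 mm in diameter. The point is at the middle of its flat floor, on the floor's surface, 6 mm above the table; z is up.
- square_mid (a point): bystander: a bare steel square cutter, open above and below, 50 x 50 mm, 40 mm tall, loose; the point is at its centre, 20 mm up. Not part of the set: leave it alone.
- jar_mid (a point): bystander: an amber jar with black lid, 50 mm in diameter, 100 mm tall, loose; the point is at its centre, 50 mm up. Leave it alone.
- board: bystander: a fixed plain round wooden board, 100 mm in diameter, 12 mm thick; origin at the centre of its underside. Not the place for the cutters.
Mind the look-alikes: they are no part of the job. Leave any pink look-alike of the part that bears large_mid alone.

How it is judged:
On the way, in this order (a step that is already met when the one before it is completed fails the run):
1. the small cutter stands on the blue base, let go (horizontal distance between small_mid and base_floor below 0.013 m and z of small_mid in the frame of base_floor between 0.022 and 0.028 m and angle between small_mid's own z axis and vertical below 0.08 rad and contact force between the fingers and small below 0.05 N and linear speed of small below 0.02 m/s), for 0.2 s.
2. the medium cutter stands on the blue base, let go, around the small one (horizontal distance between each of small_mid, medium_mid and base_floor below 0.013 m and z of small_mid in the frame of base_floor between 0.022 and 0.028 m and angle between each of small_mid, medium_mid's own z axis and vertical below 0.08 rad and z of medium_mid in the frame of base_floor between 0.022 and 0.028 m and contact force between the fingers and medium below 0.05 N and linear speed of medium below 0.02 m/s), for 0.2 s.
3. the large cutter stands on the blue base, let go, around the medium one (horizontal distance between each of small_mid, medium_mid, large_mid and base_floor below 0.013 m and z of small_mid in the frame of base_floor between 0.022 and 0.028 m and angle between each of small_mid, medium_mid, large_mid's own z axis and vertical below 0.08 rad and z of medium_mid in the frame of base_floor between 0.022 and 0.028 m and z of large_mid in the frame of base_floor between 0.022 and 0.028 m and contact force between the fingers and large below 0.05 N and linear speed of large below 0.02 m/s), for 0.2 s.
4. the cover stands on the base over all three cutters, let go (horizontal distance between each of small_mid, medium_mid, large_mid and base_floor below 0.013 m and z of small_mid in the frame of base_floor between 0.022 and 0.028 m and angle between each of small_mid, medium_mid, large_mid, cover_knob's own z axis and vertical below 0.08 rad and z of medium_mid in the frame of base_floor between 0.022 and 0.028 m and z of large_mid in the frame of base_floor between 0.022 and 0.028 m and horizontal distance between cover_knob and base_floor below 0.01 m and z of cover_knob in the frame of base_floor between 0.075 and 0.081 m and contact force between the fingers and cover below 0.05 N and linear speed of cover below 0.02 m/s), for 0.2 s.
At the end, for the whole second after the job is handed in: All three cutters stand upright on the base's floor, nested, within 13 mm of its middle, and the cover stands over them on that floor within 10 mm of the middle (heights within 3 mm, tilts 0.08 rad); all released and at rest; square cutter and jar moved under 20 mm (all of step 4 and contact force between the fingers and small below 0.05 N and linear speed of each of small, medium, large below 0.02 m/s and contact force between the fingers and medium below 0.05 N and contact force between the fingers and large below 0.05 N); the robot touches nothing.
It fails at once if the steel square cutter is shifted by more than 20 mm or knocked over (distance of square_mid from where it was at the start of the episode above 0.02 m or angle between square_mid's own z axis and vertical above 0.4 rad).
It fails at once if the amber jar is shifted by more than 20 mm or knocked over (distance of jar_mid from where it was at the start of the episode above 0.02 m or angle between jar_mid's own z axis and vertical above 0.4 rad).
It also fails if it takes over 112 s, if anything falls off the work surface, if the arm or the gripper's body presses on something with over 40 N, if the wrist force passes 120 N, or if a joint passes its speed limit or range.

## Working session

There is one attempt and no reset: what is moved stays moved. The work goes in short steps, each a Python script; the robot and the scene stay as the last script left them, time stands still between calls to the robot, and variables do not carry over. Pictures are saved under pics/ and viewed, and the job is handed in when it is done.

```bash
ls; mkdir -p pics; cat > h.py <<'E'
import numpy as np, cv2
from station import *
def save(name,img): cv2.imwrite('pics/'+name+'.png',cv2.cvtColor(img,cv2.COLOR_RGB2BGR))
def campose(cam,c=None):
    c=c or get_calibration(cam)
    if 'mount' in c:
        from scipy.spatial.transform import Rotation as Ro
        T=np.eye(4);T[:3,:3]=Ro.from_rotvec(get_tool_rot()).as_matrix();T[:3,3]=get_ee_pos()
        return T@np.array(c['mount'])
    R=np.array(c['R']);t=np.array(c['t']);T=np.eye(4);T[:3,:3]=R.T;T[:3,3]=-R.T@t;return T
def rays(cam,uv):
    c=get_calibration(cam);f=210/np.tan(np.radians(c['vfov'])/2)
    K=np.array([[f,0,c['cx']],[0,f,c['cy']],[0,0,1.]])
    d=cv2.undistortPoints(np.asarray(uv,float).reshape(-1,1,2),K,np.array([c['k1'],0,0,0.]))[:,0]
    return np.c_[d,np.ones(len(d))]
def cloud(cam,depth,mask,T):
    v,u=np.nonzero(mask&(depth>0)); r=rays(cam,np.c_[u,v])*depth[v,u][:,None]
    return r@T[:3,:3].T+T[:3,3]
def plane(cam,uv,z,T):
    r=rays(cam,uv)@T[:3,:3].T; o=T[:3,3]; return o+r*((z-o[2])/r[:,2])[:,None]
E
python3 - <<'E'
from h import *
for c in('scene','top','wrist'):
    p,d=capture(c);save(c+'0',p);k=get_calibration(c);print(c,k['vfov'],k['k1'],campose(c)[:3].round(3).tolist())
    if c=='wrist':print(k['mount'])
    for q in ('small_mid','medium_mid','large_mid','cover_knob','base_floor','square_mid','jar_mid','board'):
        T=campose(c)
        try:print(q,[( (T[:3,:3]@np.array(o['position'])+T[:3,3]).round(3).tolist(),round(o['p'],2)) for o in look_for(c,q)])
        except Exception as e:print(q,e)
print(get_time_s(),get_tool_rot(),grip_point_offset if not callable(grip_point_offset) else grip_point_offset())
E
```

```text
pics
scene 47.782951329840344 0.05496278615968356 [[0.871, 0.276, -0.406, 0.977], [0.491, -0.5, 0.713, -0.756], [-0.006, -0.821, -0.571, 0.717]]
small_mid [([0.459, 0.076, 0.033], 0.74)]
medium_mid [([0.619, -0.087, 0.034], 0.82)]
large_mid [([0.348, 0.317, 0.029], 0.8), ([0.609, 0.253, 0.032], 0.68), ([0.727, 0.259, 0.032], 0.68), ([0.339, 0.179, 0.025], 0.64)]
cover_knob []
base_floor [([0.469, -0.26, 0.009], 0.77)]
square_mid [([0.432, -0.103, 0.025], 0.72)]
jar_mid [([0.614, -0.289, 0.068], 0.85)]
board [([0.604, 0.076, 0.016], 0.95)]
top 46.16778500230076 -0.11853994538925285 [[-0.002, -0.994, 0.111, 0.422], [-1.0, -0.001, -0.028, 0.04], [0.028, -0.111, -0.993, 1.084]]
small_mid [([0.454, 0.084, 0.05], 0.64), ([0.597, 0.087, 0.015], 0.55)]
medium_mid [([0.618, -0.07, 0.036], 0.61)]
large_mid [([0.601, 0.277, 0.034], 0.92), ([0.337, 0.341, 0.03], 0.87), ([0.724, 0.277, 0.038], 0.86), ([0.331, 0.197, 0.039], 0.86)]
cover_knob []
base_floor [([0.466, -0.255, 0.005], 0.76)]
square_mid [([0.428, -0.092, 0.035], 0.48)]
jar_mid [([0.596, -0.27, 0.094], 0.57)]
board [([0.595, 0.084, 0.013], 0.86)]
wrist 62.530542573828676 -0.029377660887685324 [[0.221, 0.923, 0.313, 0.035], [0.975, -0.21, -0.07, 0.531], [0.001, 0.321, -0.947, 0.374]]
[[-1.50447828e-03 -9.46996636e-01 -3.21239953e-01  8.26614238e-02]
 [ 9.99998433e-01 -1.72435589e-03  3.99960550e-04  8.12339567e-04]
 [-9.32693301e-04 -3.21238848e-01  9.46997747e-01 -1.43033830e-01]
 [ 0.00000000e+00  0.00000000e+00  0.00000000e+00  1.00000000e+00]]
small_mid []
medium_mid []
large_mid [([0.33, 0.347, 0.026], 0.74), ([0.364, 0.2, 0.049], 0.43)]
cover_knob []
base_floor []
square_mid []
jar_mid []
board []
1.35 [-3.47634384e-01 -3.12228158e+00  2.90478289e-05] 0.0187
```

View pics/scene0.png

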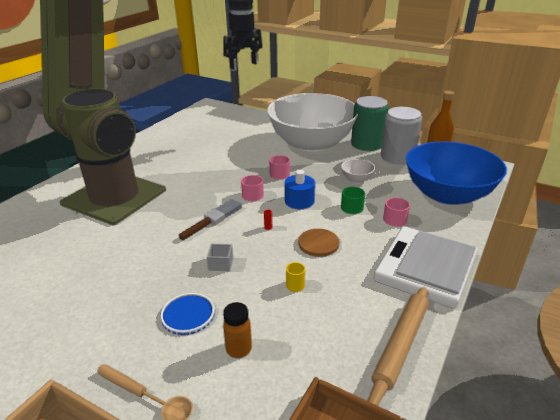

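View pics/top0.png

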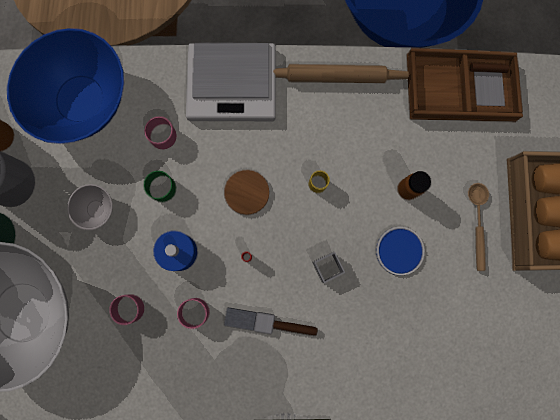

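View pics/wrist0.png

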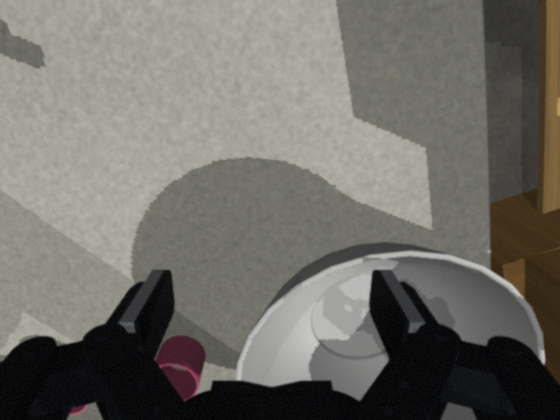

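Candidates in the top view: the large cutter is the green one at (160,186). The pink look-alikes are at (160,132), (127,309) and (193,313). Small red is at (247,257), yellow at (319,181), the blue knobbed cover at (175,250) and the white-rimmed base at (400,250); the round board at (247,192) and the blue bowls are not for use. Next I check a crop and measure.

```bash
cat >> h.py <<'E'
from scipy.optimize import least_squares
def fitc(P,r):
    c0=P[:,:2].mean(0)
    s=least_squares(lambda c:np.hypot(*(P[:,:2]-c).T)-r,c0,loss='soft_l1',f_scale=0.001)
    return s.x, np.median(abs(s.fun)), len(P)
def hsvm(p,h0,h1,smin=110,vmin=30):
    h=cv2.cvtColor(p,cv2.COLOR_RGB2HSV);m=(h[...,0]>=h0)&(h[...,0]<=h1)&(h[...,1]>=smin)&(h[...,2]>=vmin);return m
E
python3 - <<'E'
from h import *
A={'small':((0.455,0.08),.011,50),'medium':((.618,-.075),.021,50),'large':((.601,.275),.031,50)}
for cam in('top','scene'):
    p,d=capture(cam);T=campose(cam)
    W=np.full(d.shape+(3,),9.);m=d>0
    v,u=np.nonzero(m);W[v,u]=cloud(cam,d,m,T)
    def near(c,r):return np.hypot(W[...,0]-c[0],W[...,1]-c[1])<r
    for n,(c,r,h) in A.items():
        q=near(c,r+.025)&(W[...,2]>.012)
        P=W[q];zt=np.percentile(P[:,2],95)
        print(cam,n,len(P),'ztop',zt.round(4),'allfit',fitc(P,r-.001),'topfit',fitc(P[P[:,2]>zt-.01],r-.001))
    for c in [(.47,.25)]:
        q=near(c,.12)&(W[...,2]>.035)&hsvm(p,105,125);P=W[q]
        if len(P):print('cover',len(P),np.median(P[:,:2],0),fitc(P,.042),np.percentile(P[:,2],95))
        q=near(c,.12)&(W[...,2]>.07);P=W[q];print('knob',len(P),P.mean(0) if len(P) else 0,P.max(0) if len(P) else 0)
    q=near((.467,-.257),.08)&hsvm(p,105,125);P=W[q];print('base',len(P),P.mean(0),(P.max(0)+P.min(0))/2,P.max(0)-P.min(0))
    q=near((.43,-.097),.06)&(W[...,2]>.012);P=W[q];print('sq',P.mean(0),P.max(0),P.min(0))
    q=near((.6,-.28),.06)&(W[...,2]>.08);P=W[q];print('jar',P.mean(0),P.max(0),P.min(0))
    for c in [(.724,.277),(.331,.197),(.337,.341)]:
        q=near(c,.05)&(W[...,2]>.012);print('pink',fitc(W[q],.03))
    if cam=='top':save('crop1',cv2.resize(p[110:330,100:440],(680,440),interpolation=cv2.INTER_CUBIC))
E
```

```text
top small 51 ztop 0.053 allfit (array([0.45317144, 0.08361209]), np.float64(0.0007147072678011946), 51) topfit (array([0.45361411, 0.08416484]), np.float64(0.0005736677012993198), 34)
top medium 191 ztop 0.0519 allfit (array([ 0.61395321, -0.07212778]), np.float64(0.0006226325449369685), 191) topfit (array([ 0.61446193, -0.07239326]), np.float64(0.0006548578764180302), 89)
top large 349 ztop 0.0511 allfit (array([0.60382059, 0.27268978]), np.float64(0.0004919318539183468), 349) topfit (array([0.60409435, 0.27293721]), np.float64(0.0006278478165402529), 149)
cover 1177 [0.46269445 0.22952399] (array([0.46513806, 0.23460019]), np.float64(0.010358110808183829), 1177) 0.06486857828649084
knob 132 [0.46407299 0.23207401 0.09168022] [0.47553714 0.24472872 0.10007131]
base 1499 [ 0.46507582 -0.25537302  0.00596735] [ 0.46351316 -0.25343427  0.00507018] [0.0998735  0.10118726 0.01530884]
sq [ 0.43000939 -0.09246509  0.03309847] [ 0.46355038 -0.05924366  0.04534589] [ 0.39780515 -0.12363095  0.01229867]
jar [ 0.60258303 -0.27489781  0.0987987 ] [ 0.62593943 -0.25437517  0.10560201] [ 0.581646
[... 933 characters left out ...]
8822), 550) 0.06426576603853909
knob 99 [0.46805785 0.22860506 0.08526858] [0.47669027 0.24534183 0.09734159]
base 1339 [ 0.46592241 -0.25739109  0.00711974] [ 0.46740757 -0.2577981   0.00539452] [0.10297456 0.10462697 0.01345872]
sq [ 0.43240427 -0.09501786  0.02847397] [ 0.46522544 -0.05999024  0.04383798] [ 0.39990374 -0.12705122  0.01203275]
jar [ 0.6089609  -0.28240372  0.09750662] [ 0.62779612 -0.25668378  0.10417512] [ 0.5830884  -0.3003129   0.08004362]
pink (array([0.72544071, 0.27402572]), np.float64(0.001100810129579308), 540)
pink (array([0.335266  , 0.19498842]), np.float64(0.0011989959450207227), 455)
pink (array([0.34217397, 0.33725364]), np.float64(0.001362960120740768), 372)
```

View pics/crop1.png

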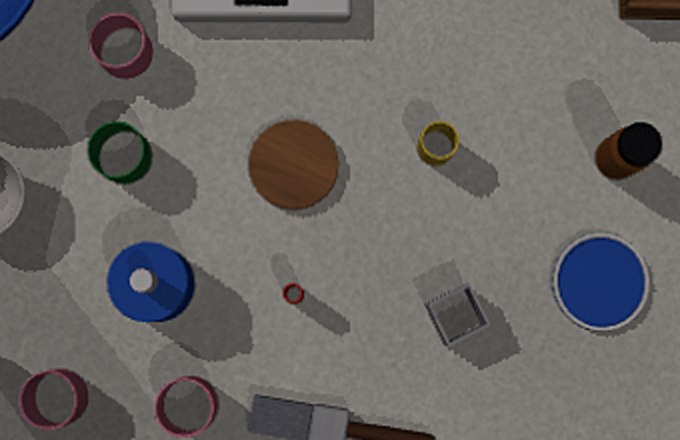

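Only the green cutter matches the description; the pinks are clearly different in the crop. I start with the red cutter and use a wrist-camera check.

```bash
cat >> h.py <<'E'
from scipy.spatial.transform import Rotation as Ro
def down(a): return (Ro.from_euler('z',a)*Ro.from_euler('x',np.pi)).as_rotvec()
def wristcloud(name):
    T=campose('wrist');p,d=capture('wrist');save(name,p)
    W=np.full(d.shape+(3,),9.);v,u=np.nonzero(d>0);W[v,u]=cloud('wrist',d,d>0,T);return p,W
def near(W,c,r):return np.hypot(W[...,0]-c[0],W[...,1]-c[1])<r
E
python3 - <<'E'
from h import *
S=(.4538,.083)
for a in(0,np.pi):
    for n,P in dict(s=S,m=(.6157,-.0732),l=(.605,.2725),c=(.4655,.234),b=(.4655,-.2565)).items():
        for z in(.02,.25):
            q=inverse_kinematics([*P,z],down(a));print(a,n,z,None if q is None else np.round(q,2))
E
```

```text
0 s 0.02 [ 0.18  0.36 -0.63  0.58  0.   -2.96]
0 s 0.25 [ 0.18  0.14 -0.24  1.19  0.   -2.96]
0 m 0.02 [-0.12  0.57 -0.23  0.77  0.    3.02]
0 m 0.25 [-0.12  0.42  0.15  1.3   0.    3.02]
0 l 0.02 [ 0.42  0.64 -0.1   0.84  0.   -2.72]
0 l 0.25 [ 0.42  0.5   0.29  1.35  0.   -2.72]
0 c 0.02 [ 0.47  0.44 -0.49  0.65  0.   -2.68]
0 c 0.25 [ 0.47  0.25 -0.11  1.22  0.   -2.68]
0 b 0.02 [-0.5   0.45 -0.46  0.66  0.    2.64]
0 b 0.25 [-0.5   0.26 -0.08  1.22  0.    2.64]
3.141592653589793 s 0.02 [ 0.18  0.36 -0.63  0.58  0.    0.18]
3.141592653589793 s 0.25 [ 0.18  0.14 -0.24  1.19  0.    0.18]
3.141592653589793 m 0.02 [-0.12  0.57 -0.23  0.77  0.   -0.12]
3.141592653589793 m 0.25 [-0.12  0.42  0.15  1.3   0.   -0.12]
3.141592653589793 l 0.02 [ 0.42  0.64 -0.1   0.84  0.    0.42]
3.141592653589793 l 0.25 [0.42 0.5  0.29 1.35 0.   0.42]
3.141592653589793 c 0.02 [ 0.47  0.44 -0.49  0.65  0.    0.47]
3.141592653589793 c 0.25 [ 0.47  0.25 -0.11  1.22  0.    0.47]
3.141592653589793 b 0.02 [-0.5   0.45 -0.46  0.66  0.   -0.5 ]
3.141592653589793 b 0.25 [-0.5   0.26 -0.08  1.22  0.   -0.5 ]
```

```bash
python3 - <<'E'
from h import *
S=(.4538,.083);o=down(np.pi)
move_ptp([*S,.2],o)
p,W=wristcloud('w_small')
q=near(W,S,.035)&(W[...,2]>.012);print(fitc(W[q],.010),np.percentile(W[q][:,2],[5,95]),get_time_s())
q&=W[...,2]>.04;print(fitc(W[q],.010))
E
```

```text
(array([0.436883  , 0.08212144]), np.float64(0.007509635053602304), 10932) [0.05096114 0.28952058] 3.475
(array([0.43669652, 0.08206538]), np.float64(0.007546643299983629), 10644)
```

View pics/w_small.png

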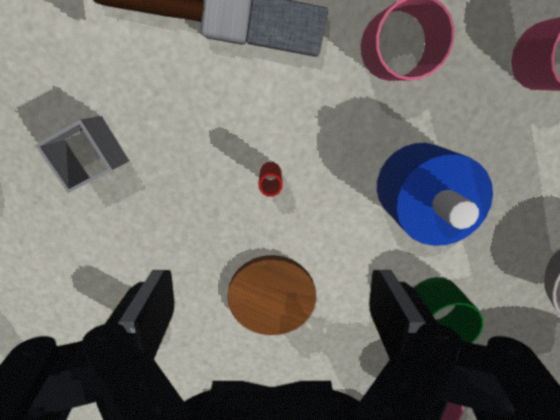

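The wrist view shows the red tube at (270,180) with clear space around it; the cover is at (435,195). The gripper pixels contaminated the fit, so I limit the height.

```bash
python3 - <<'E'
from h import *
S=(.4538,.083);o=down(np.pi)
p,W=wristcloud('w_small2')
q=near(W,S,.035)&(W[...,2]>.012)&(W[...,2]<.06);a=fitc(W[q],.010);print(a)
q&=W[...,2]>.04;b=fitc(W[q],.010);print(b)
q=near(W,(.466,.234),.06)&(W[...,2]>.07)&(W[...,2]<.12);print('knob',fitc(W[q],.011),W[q].mean(0),W[q].max(0))
if np.hypot(*(a[0]-S))<.006:
    c=(b[0]+np.array(S))/2
    move_ptp([*c,.12],o); command_gripper(.05)
    print(move_straight([*c,.016],.1,force_limit=8),get_ee_pos())
    command_gripper(0.0,25);print('w',get_gripper_width(),get_ee_pos())
    move_straight([*c,.2],.2);print(get_gripper_width())
    move_ptp([.4655,-.2565,.25],o)
    p,W=wristcloud('w_base')
    B=(.4655,-.2565)
    m=hsvm(p,105,125)&near(W,B,.075)&(W[...,2]<.02);P=W[m];print('floor',len(P),P.mean(0),cv2.minEnclosingCircle(P[:,:2].astype(np.float32)))
    r=near(W,B,.075)&(W[...,2]<.03)&(hsvm(p,0,180,0,190)&~hsvm(p,0,180,40,0));P=W[r];print('rim',fitc(P,.052))
    p,d=capture('scene');save('s1',p)
print(get_time_s())
E
```

```text
(array([0.45350737, 0.08365048]), np.float64(0.0005291808101738522), 584)
(array([0.45385549, 0.08365702]), np.float64(0.0006396660829069579), 301)
knob (array([0.46584673, 0.23359071]), np.float64(0.000764705029374875), 1149) [0.46395151 0.23058443 0.08940111] [0.47774821 0.24579822 0.0967379 ]
False [0.45438719 0.0834414  0.01646148]
w 0.02078827975666733 [0.4543256  0.08343425 0.0165308 ]
0.02053286057333117
floor 5808 [ 0.46585357 -0.25532001  0.00651101] ((0.46747589111328125, -0.2555461525917053), 0.04969976469874382)
rim (array([ 0.46774603, -0.2553795 ]), np.float64(0.000704664809459632), 553)
8.3917
```

View pics/w_base.png

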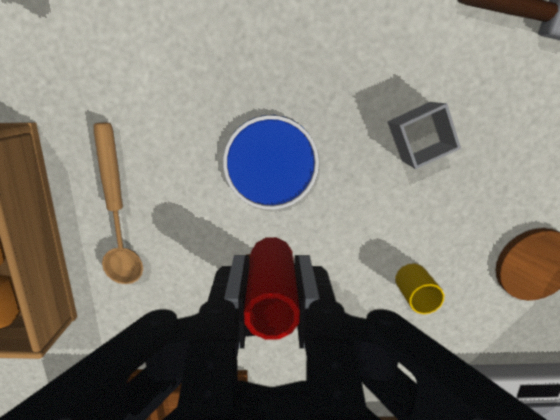

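Red is held, and the base ring is clear at (270,162), measured at (0.467,-0.2555). I place it.

```bash
cat >> h.py <<'E'
B=np.array([.4670,-.2557]);o=down(np.pi)
E
python3 - <<'E'
from h import *
move_straight([*B,.05],.2)
print(move_straight([*B,.019],.05,force_limit=4),get_ee_pos(),get_contact_force())
command_gripper(.045); wait(.2)
move_straight([*B,.12],.15)
command_gripper(.07)
move_ptp([.6157,-.0732,.2],o)
p,d=capture('scene');save('s2',p)
p,W=wristcloud('w_med')
M=(.6157,-.0732)
q=near(W,M,.045)&(W[...,2]>.04)&(W[...,2]<.06);print('med',fitc(W[q],.020))
p,d=capture('top');save('t2',cv2.resize(p[180:320,320:480],(640,560)))
T=campose('top');m=hsvm(p,0,8)|hsvm(p,172,180);Wt=cloud('top',d,m,T);Wt=Wt[np.hypot(*(Wt[:,:2]-B).T)<.05];print(Wt.max(0),fitc(Wt,.010))
print(get_time_s())
E
```

```text
True [ 0.46666995 -0.25569488  0.0222904 ] [ 0.63331473 -0.69137142  2.75743519]
med (array([ 0.61702313, -0.07312466]), np.float64(0.0007530095296655742), 624)Traceback (most recent call last):
  File "<stdin>", line 13, in <module>
    return umr_maximum(a, axis, None, out, keepdims, initial, where)
ValueError: zero-size array to reduction operation maximum which has no identity
```

View pics/w_med.png

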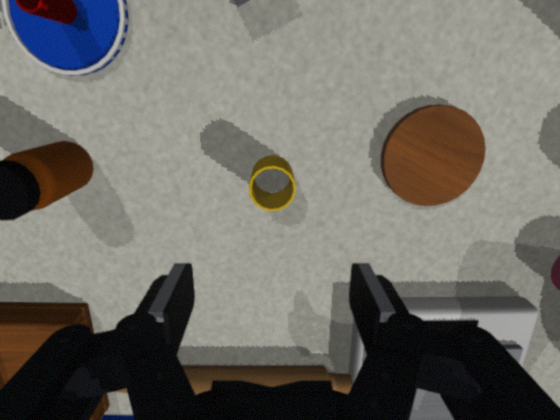

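View pics/t2.png

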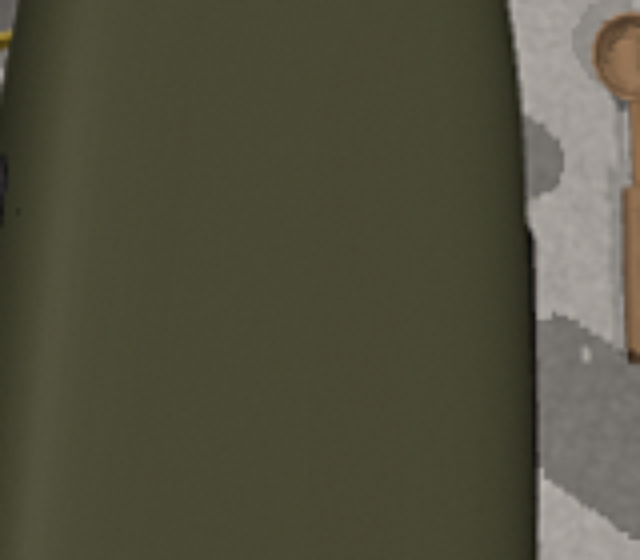

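Yellow is at (272,185), and the red tube can be seen standing on the base at (45,10); the top camera is blocked by the arm. I take yellow and re-check red from the wrist camera over the base.

```bash
cat > med.py <<'E'
E
python3 - <<'E'
from h import *
M=(.6165,-.0731)
move_straight([*M,.1],.2)
print(move_straight([*M,.013],.1,force_limit=8),get_ee_pos())
command_gripper(0.0,25);print('w',get_gripper_width(),get_ee_pos())
move_straight([*M,.2],.2);print(get_gripper_width())
move_ptp([*B,.25],o)
p,W=wristcloud('w_base2')
m=near(W,B,.075)&(W[...,2]<.03)&(hsvm(p,0,180,0,190)&~hsvm(p,0,180,40,0));print('rim',fitc(W[m],.052))
m=near(W,B,.05)&(W[...,2]>.012)&(W[...,2]<.07)&(hsvm(p,0,8)|hsvm(p,172,180));P=W[m];print('red',fitc(P,.010),fitc(P[P[:,2]>.046],.010),np.percentile(P[:,2],98))
print(get_time_s(),get_ee_pos())
E
```

```text
False [ 0.6172214  -0.07316214  0.01373938]
w 0.040836236313608935 [ 0.61720621 -0.07320191  0.013878  ]
0.04123539560541713
rim (array([ 0.46765097, -0.25534088]), np.float64(0.0006926076126721886), 495)
red (array([ 0.46580206, -0.25450504]), np.float64(0.0005225642868369722), 391) (array([ 0.46610417, -0.25454265]), np.float64(0.0006297868600050422), 188) 0.05765029402167103
17.0417 [ 0.46778354 -0.25484384  0.24932696]
```

View pics/w_base2.png

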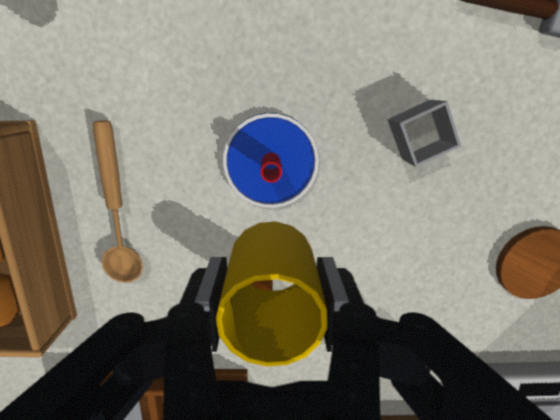

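Red stands upright in the middle of the base at (270,168), within 2 mm. I lower yellow around it.

```bash
python3 - <<'E'
from h import *
P=(.4666,-.2551)
move_straight([*P,.09],.2)
print(move_straight([*P,.0165],.05,force_limit=4),get_ee_pos(),get_contact_force())
command_gripper(.062); wait(.2)
move_straight([*P,.13],.15)
command_gripper(.085)
L=(.605,.2725)
move_ptp([*P,.22],o)
p,W=wristcloud('w_base3')
for n,h0,h1,r in(('red',0,8,.01),('yel',20,35,.02)):
    m=near(W,B,.05)&(W[...,2]>.046)&(W[...,2]<.07)&hsvm(p,h0,h1);Q=W[m];print(n,fitc(Q,r),np.percentile(Q[:,2],98))
move_ptp([*L,.2],o)
p,W=wristcloud('w_large')
q=near(W,L,.055)&(W[...,2]>.04)&(W[...,2]<.06);print('large',fitc(W[q],.030))
p,d=capture('top');save('t3',cv2.resize(p[180:320,320:480],(640,560)))
print(get_time_s())
E
```

```text
True [ 0.46632051 -0.254949    0.01984467] [-1.65369887  0.26342705  4.89768629]
red (array([ 0.46615838, -0.25449668]), np.float64(0.0006603402151868012), 114) 0.05784735232912014
yel (array([ 0.46625378, -0.25384426]), np.float64(0.0007666920518474198), 530) 0.05768078519098644
large (array([0.60644201, 0.27334951]), np.float64(0.0007852620465811956), 938)
23.6333
```

View pics/w_base3.png

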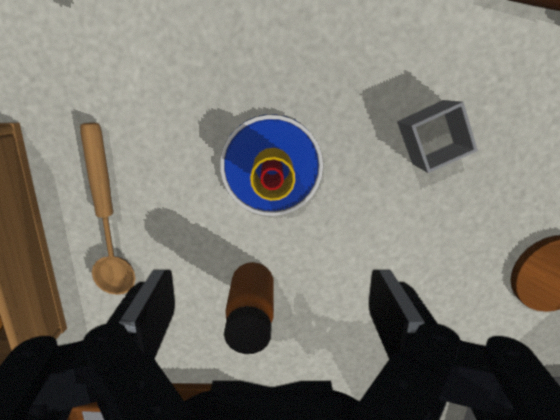

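View pics/w_large.png

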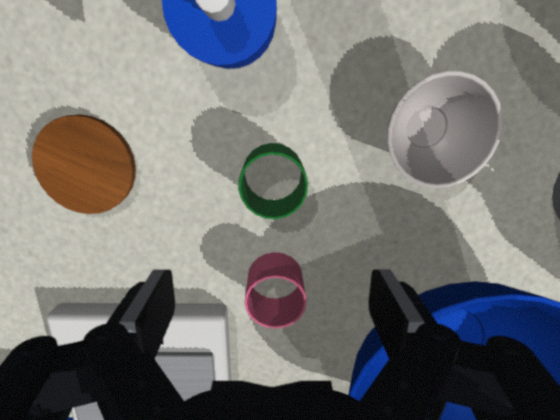

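View pics/t3.png

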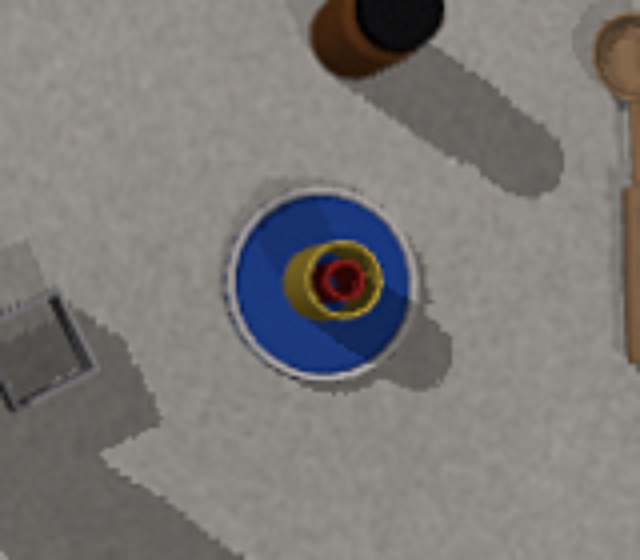

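Red and yellow are nested and upright, and the square cutter and jar are untouched. Green is at (272,180), with the pink at (275,290) farther out. I take green.

```bash
python3 - <<'E'
from h import *
L=(.6060,.2731)
move_straight([*L,.1],.2)
print(move_straight([*L,.01],.08,force_limit=8),get_ee_pos(),get_contact_force())
command_gripper(0.0,25);print('w',get_gripper_width(),get_ee_pos())
move_straight([*L,.2],.2);print(get_gripper_width())
move_ptp([*B,.25],o)
p,W=wristcloud('w_base4')
for n,h0,h1,r in(('red',0,8,.01),('yel',20,35,.02)):
    m=near(W,B,.05)&(W[...,2]>.046)&(W[...,2]<.07)&hsvm(p,h0,h1);Q=W[m];print(n,fitc(Q,r))
print(get_time_s(),get_ee_pos())
E
```

```text
False [0.60658485 0.27336705 0.010683  ] [-0.00975233 -0.16412004 -0.60221285]
w 0.062459800493045656 [0.60656047 0.27329194 0.01095293]
0.06225151136319031
red (array([ 0.46630013, -0.25431401]), np.float64(0.00051005733958818), 78)
yel (array([ 0.4662795 , -0.25384008]), np.float64(0.0007236976885778724), 426)
29.0333 [ 0.46756472 -0.25500758  0.24982156]
```

View pics/w_base4.png

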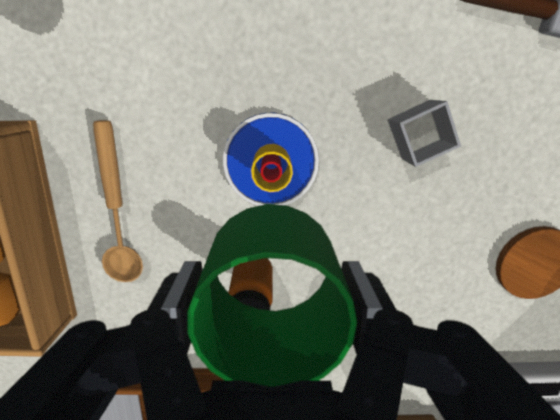

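```bash
python3 - <<'E'
from h import *
P=(.4666,-.2546)
move_straight([*P,.09],.2)
print(move_straight([*P,.0135],.05,force_limit=4),get_ee_pos(),get_contact_force())
command_gripper(.085); wait(.2)
print(get_gripper_width(),get_contact_force())
move_straight([*P,.14],.1)
move_ptp([*P,.22],o)
p,W=wristcloud('w_base5')
for n,h0,h1,r in(('red',0,8,.01),('yel',20,35,.02),('grn',50,85,.03)):
    m=near(W,B,.05)&(W[...,2]>.046)&(W[...,2]<.07)&hsvm(p,h0,h1);Q=W[m];print(n,fitc(Q,r),np.percentile(Q[:,2],98))
C=(.4655,.234);command_gripper(.05)
move_ptp([*C,.25],o)
p,W=wristcloud('w_cov')
q=near(W,C,.025)&(W[...,2]>.07)&(W[...,2]<.12);print('knob',fitc(W[q],.011),W[q].max(0))
q=near(W,C,.06)&(W[...,2]>.055)&(W[...,2]<.068);print('top',cv2.minEnclosingCircle(W[q][:,:2].astype(np.float32)))
q=near(W,C,.06)&(W[...,2]>.015)&(W[...,2]<.055);print('side',fitc(W[q],.042))
p,d=capture('top');save('t5',cv2.resize(p[180:320,320:480],(640,560)))
print(get_time_s())
E
```

```text
True [ 0.46635483 -0.25447883  0.01690194] [0.39608341 0.72641496 5.95370999]
0.08526693319429099 [-0.0791782   0.00909556 -0.24738725]
red (array([ 0.46609658, -0.25451096]), np.float64(0.0006154461910551365), 208) 0.05745049338138242
yel (array([ 0.46633469, -0.25387117]), np.float64(0.0007772027358290898), 553) 0.0576110742016641
grn (array([ 0.46631767, -0.25342346]), np.float64(0.0007877956596544951), 801) 0.05785182753379403
knob (array([0.4653873 , 0.23428718]), np.float64(0.001728813060285492), 644) [0.47714881 0.24589933 0.0971433 ]
top ((0.4660131335258484, 0.2343093305826187), 0.04206198453903198)
side (array([0.46627945, 0.2343957 ]), np.float64(0.00010333017675661499), 249)
36.0667
```

View pics/w_base5.png

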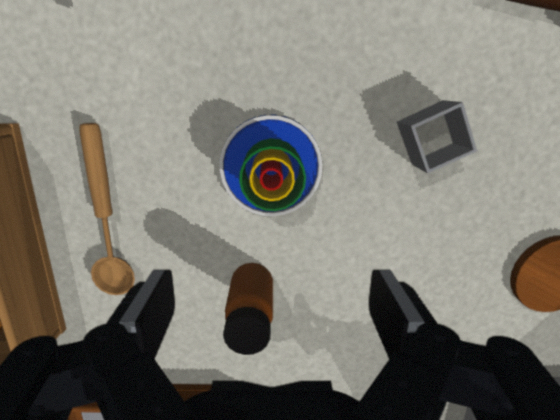

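View pics/w_cov.png

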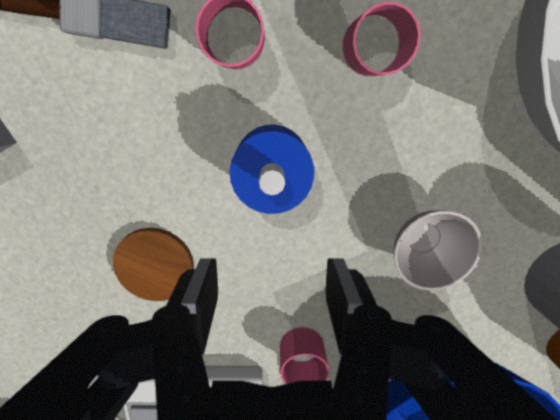

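View pics/t5.png

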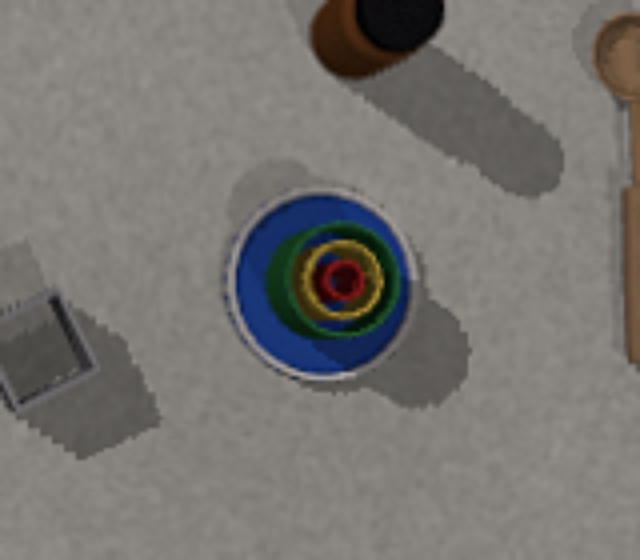

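All three are nested with their rims level. The cover's knob is at (271,182). I grip the knob with the fingertips just above the cover's top.

```bash
python3 - <<'E'
from h import *
C=(.4657,.2343)
move_straight([*C,.13],.2)
print(move_straight([*C,.066],.08,force_limit=6),get_ee_pos())
command_gripper(0.0,50);print('w',get_gripper_width(),get_ee_pos())
move_straight([*C,.25],.15);print(get_gripper_width(),get_contact_force())
move_ptp([*B,.25],o)
print(get_gripper_width(),get_time_s(),get_ee_pos())
p,W=wristcloud('w_base6')
for n,h0,h1,r in(('red',0,8,.01),('yel',20,35,.02),('grn',50,85,.03)):
    m=near(W,B,.05)&(W[...,2]>.046)&(W[...,2]<.07)&hsvm(p,h0,h1);Q=W[m];print(n,len(Q), fitc(Q,r) if len(Q)>20 else '')
q=near(W,B,.06)&(W[...,2]>.15)&(W[...,2]<.25)&hsvm(p,105,125);print('held',len(W[q]),W[q].min(0),W[q].max(0))
p,d=capture('scene');save('s6',cv2.resize(p[200:400,100:340],(720,600)))
E
```

```text
False [0.46616026 0.23452745 0.06646122]
w 0.022655563207140204 [0.46617977 0.23442399 0.06654197]
0.022610161777714036 [-0.67808021 -0.50525212 -2.2221939 ]
0.02255361999107803 41.275 [ 0.46735858 -0.25485491  0.24997059]
red 0 
yel 110 (array([ 0.4668815 , -0.25384505]), np.float64(0.0004938601151862395), 110)
grn 239 (array([ 0.46716244, -0.25342356]), np.float64(0.000655341859802195), 239)
held 15148 [ 0.4249408 -0.2957192  0.1844966] [ 0.50921943 -0.21298021  0.24969331]
```

View pics/w_base6.png

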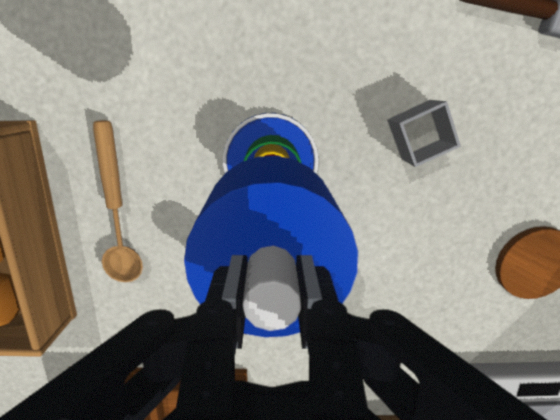

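View pics/s6.png

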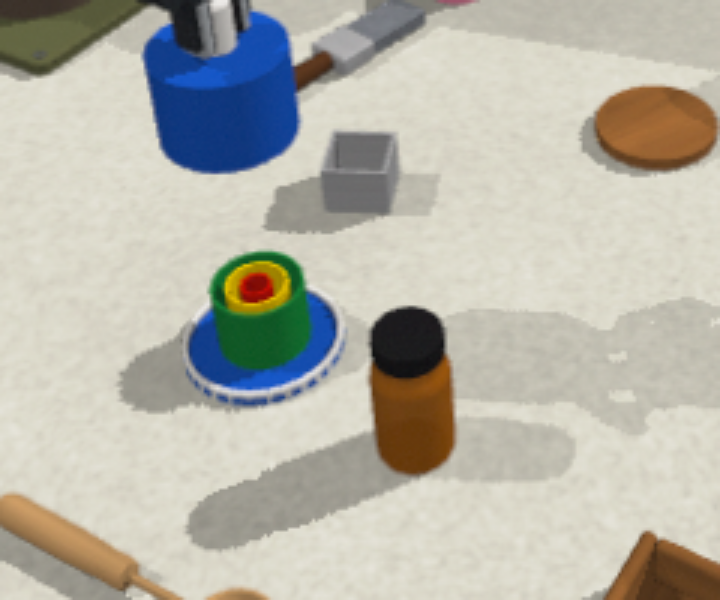

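The cover hangs level and centred. I lower it over the nest.

```bash
python3 - <<'E'
from h import *
P=(.4667,-.2546)
move_straight([*P,.15],.15)
r=move_straight([*P,.0693],.04,force_limit=5);e=get_ee_pos();print(r,e,get_contact_force())
if e[2]<.0755:
    command_gripper(.05); wait(.3); print(get_contact_force())
    move_straight([*P,.18],.1); wait(.2)
    move_ptp([*P,.25],o)
    p,W=wristcloud('w_fin')
    q=near(W,P,.025)&(W[...,2]>.08)&(W[...,2]<.12);print('knob',fitc(W[q],.011),W[q].max(0))
    q=near(W,P,.06)&(W[...,2]>.06)&(W[...,2]<.075);print('top',cv2.minEnclosingCircle(W[q][:,:2].astype(np.float32)),np.median(W[q][:,2]))
    m=near(W,B,.075)&(W[...,2]<.03)&(hsvm(p,0,180,0,190)&~hsvm(p,0,180,40,0));print('rim',fitc(W[m],.052))
    move_ptp([.35,.1,.3],o)
    p,d=capture('scene');save('s7',cv2.resize(p[200:400,100:340],(720,600)))
    p,d=capture('top');save('t7',cv2.resize(p[180:320,300:480],(720,560)))
print(get_time_s())
E
```

```text
True [ 0.46666105 -0.25478218  0.07245851] [-0.85855666 -0.23117235  4.21108049]
[ 0.54144293 -0.00622345 -0.94129919]
knob (array([ 0.46585097, -0.25429049]), np.float64(0.0019208082686186078), 643) [ 0.4779054  -0.24288315  0.1027372 ]
top ((0.46640071272850037, -0.2542964816093445), 0.04214128851890564) 0.06848471728727257
rim (array([ 0.46718894, -0.25505417]), np.float64(0.000355559715432361), 100)
48.0167
```

View pics/s7.png

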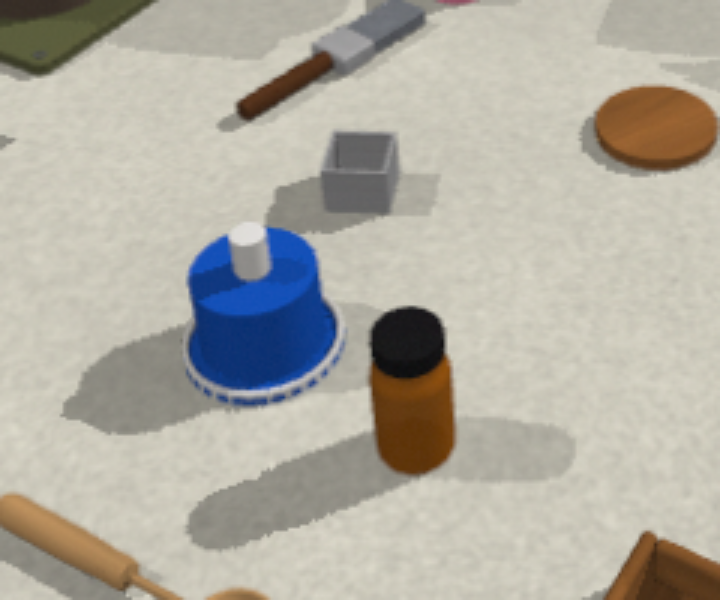

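View pics/t7.png

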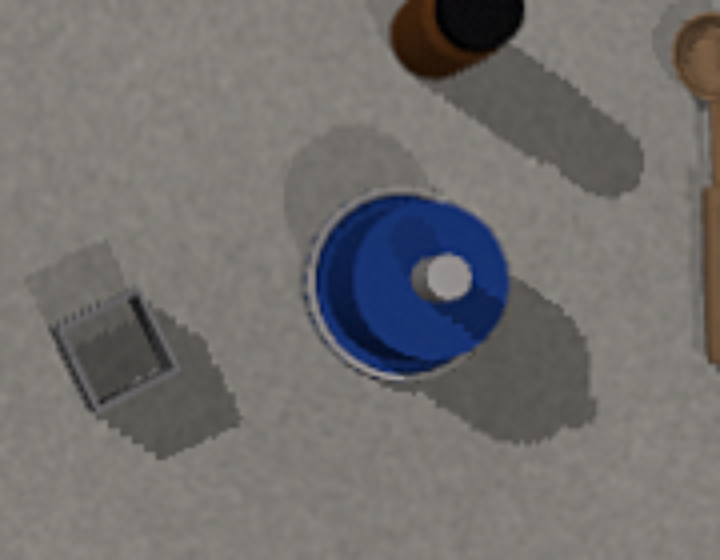

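The cover sits level inside the rim with its top at 68.5 mm (68 expected), about 1 mm off centre. The jar and square cutter have not moved, so I hand in.

```bash
python3 -c "
from station import *
wait(.3);print(get_joint_vel(),get_time_s());sign_off()"
```

```text
[ 0.00631281 -0.00397427 -0.00067844  0.00081006  0.00079246  0.00030009] 48.3167
the job is handed in; nothing more can be done
```

I packed the cutters on the blue base in the required order: red, then yellow around it, then green around both. I let go of each before taking the next, then put the cover over them and handed the job in at about 48 s of the 112 s allowed. `sign_off` gives no verdict.

- **Cutters:** just before the cover went on, red, yellow and green were nested with level rims, all within about 2 mm of the base's middle. I could not see them once the cover was on.
- **Cover:** it stands level inside the rim, about 1 mm off centre. Its top face measured 68.5 mm above the table, against 68 mm expected.
- **Bystanders:** the steel square cutter and the amber jar look unmoved in the last scene and top pictures. I did not touch the pink look-alikes.
- **Checks that failed or disagreed:**
  - The first wrist-camera fit of the red cutter was spoiled by gripper pixels, so I redid it with a height limit before grasping.
  - The top camera was blocked by the arm for the first check of red on the base, so I used the wrist camera instead.
  - The cameras differed by 2–4 mm, and my knob-circle fit was looser than the others, so I trusted the cover-top fit.

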